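# Square a fossil slab into the corner stop for photography

## Task

Push the grey stone slab with the ammonite across the desk into the inside corner of the steel L-shaped stop, so that its long side lies flush along the long arm and its short side touches the short arm. Push it by its edges only: never lift or tip it and do not touch the fossil on its face. Leave the other loose things on the desk where they are, and finish with the hand clear of everything.

Things in the scene. Friction and masses are not known exactly. Their poses are not given: they have to be found in the camera images.
- slab: grey flat rectangular stone slab lying on the desk, 100 mm along its x, 130 mm along its y (the long side), 24 mm thick, 0.45 to 0.72 kg, loose; sliding it over the desk takes about 4 to 10 N. Origin at the centre of its underside. It starts within 0.6 rad of the stop's yaw, at the stop's -x and -y side, so pushing along the stop's +x and +y takes it home
- fossil: brown ammonite, a disc 60 mm across standing 6 mm (with its ribs up to 9 mm) above the middle of the slab's top face, part of the slab; not to be touched. Origin at the centre of the disc's underside
- stop: fixed steel L-shaped corner stop on the desk, bars 20 mm wide and 16 mm high. Origin on the desk at the inside corner. Long arm: inner face at x = 0, 240 mm from the corner towards -y; short arm: inner face at y = 0, 130 mm from the corner towards -x. Slab home: its centre at x = -50 mm, y = -65 mm, axes parallel to the stop's
- chip: bystander, leave alone: small reddish rock chip, 55 x 42 x 32 mm; origin at its underside
- loupe: bystander, leave alone: black round magnifier loupe, 42 mm across, 38 mm tall; origin at its underside
- pen_black: bystander, leave alone: black marker pen lying down, about 130 mm long, 12 mm thick, along its x; origin at its underside
- pen_red: bystander, leave alone: red marker pen lying down, about 130 mm long, 12 mm thick, along its x; origin at its underside
- brush: bystander, leave alone: small hand brush lying down along its x, handle to -x; origin at its underside
- glue: bystander, leave alone: glue bottle with orange cap, 48 mm across, 110 mm tall; origin at its underside
- mug: bystander, leave alone: blue mug, 80 mm across, 90 mm tall, its handle at +y; origin at its underside
Things that resemble listed ones, but are neither listed nor needed, are in the scene too. Several things have the shape of the slab; the one meant has the colours described above.

How it is judged:
At the end, for the whole second after the job is handed in: The slab lies flat and still on the desk in the stop's corner: its centre within 4 mm of the place where the long side touches the long arm and the short side touches the short arm, and parallel to the arms within 0.04 rad (2.3 degrees) (x of slab in the frame of stop between -0.054 and -0.045 m and y of slab in the frame of stop between -0.069 and -0.06 m and angle between the x axis of slab and the x axis of stop, either way round below 0.04 rad and angle between slab's own z axis and vertical below 0.04 rad and height (world z) of slab below 0.004 m and linear speed of slab below 0.01 m/s).
It fails at once if the slab is lifted or tipped (height (world z) of slab above 0.01 m or angle between slab's own z axis and vertical above 0.12 rad).
It fails at once if the fossil is touched (contact force between fossil and anything else above 0.5 N).
It fails at once if another loose thing on the desk is moved more than 15 mm (distance of any of chip, loupe, pen_black, pen_red, brush, glue, mug from where it was at the start of the episode above 0.015 m).
It also fails if it takes over 64 s, if anything falls off the work surface, if the arm or the gripper's body presses on something with over 40 N, if the wrist force passes 120 N, or if a joint passes its speed limit or range.

## Robot

A 6-joint arm with a two-finger parallel gripper is mounted at the origin on the work surface. World frame = base frame: x ahead of the robot, y to its left, z up, the work surface at z = 0. Lengths are in m, angles in rad, forces in N, time in s.
With the tool pointing down it reaches from about 0.25 to 0.775 m from the base axis. Payload 4 kg.
Tool frame: the origin (TCP) lies on the centre line of the jaws, within the pads' length; the fingertips stand 8 mm ahead of it and the grasp point (between the pads) lies 11 mm behind it; x points along the fingers, y is the direction in which the jaws open and shut, and the axes are right-handed (so a half turn about x gives the same grasp; the last joint's range is limited). The gripper opens to 85 mm and grips with 20 to 120 N. Pads are 22 mm wide; open, the fingers measure 114 mm over their backs; the gripper's body (76 mm by 85 mm) begins 54 mm behind the grasp point. The pads swing forward as they close: fully open they stand 13 mm farther back than shut.
Start: joints at [-1.226, 0.087, 1.371, -0, 1.684, -0.103], TCP at [0.238, -0.496, 0.239] pointing down, gripper open.
Joint ranges: [-3.1, 3.1], [-0.76, 2.03], [0.27, 2.55], [-1.08, 4.22], [0.17, 2.65], [-2.57, 2.57]. Speed limits (rad/s): [2.79, 2.79, 3.14, 3.14, 3.14, 3.14].

## Interface

Orientations are given as a rotation vector (axis times angle).
In Python, from workcell import bot, cams gives the robot as it stands.
- The arm moves only by the shell command python3 -m handwheel 'ROWS'. ROWS is text: rows parted by semicolons, each of 7 numbers parted by spaces: the turn, a rotation vector about the world's x, y, z in rad, then the shift along the world's x, y, z in m, then the finger opening in m, from 0 to 0.0854. In form: rx ry rz x y z fingers; .... A call has 1 to 12 rows; each row is the pose to reach, as a shift and turn from the pose commanded when the call began; what a row does not reach only later rows make up. A row lasts 1/12 s, in which the tool goes at most 41.7 mm and 7.16 degrees, less where a joint would pass 70% of its speed; a pose out of reach is approached as far as the arm can. A call with a gripper value outside its range is refused whole. The fingers move at their own pace and stop on an object; the grip force is fixed at half the most. Time passes only in rows, so rows that repeat a pose let the fingers close. It gives the time, the measured TCP pose, the force and the opening at its end, in the units of the state.
- bot.observe(): the state, without advancing time (a new reading comes with each control period).
- cams.grab_frame(name): name is "side" or "top"; returns a dict with "color" (400x640x3 uint8, red, green, blue), "intrinsics" (3x3 intrinsics, pixels), "rvec" (rotation vector, rad) and "tvec" (3), from world to camera coordinates, as OpenCV has them. Camera axes: x right, y down, z forward; pixel columns grow to the right and rows downward; lengths in m; the calibration is good to about 2 mm. A picture is of the moment at which its call begins. There is no depth.
- bot.job_done(): hands the job in, once; it reports no verdict.
The state is a dict: "time": time; "joint_positions": joint angles; "dq": joint speeds; "effort": joint torques, N m; "tool_pos": TCP position; "tool_rot": TCP orientation; "wrist_force": force on the tool from outside, world axes, zero at the start; "moment": the same for the moment, N m; "grip_width": finger opening in m.
Only numpy, scipy, OpenCV 4.12 (cv2) and the standard library are available. Lean on these libraries where they do the work, as an engineer would, in place of code of your own. Each camera call takes 0.05 s, during which the arm holds its last target. There are 200 camera calls.

## Working session

There is one attempt and no reset: what is moved stays moved. The work goes in short steps, Python scripts to look and compute and a shell command to move; the robot and the scene stay as the last step left them, time stands still between calls to the robot, and variables do not carry over. Pictures are saved under pics/ and viewed, about 8 in all and at most 12, crops included, and the job is handed in when it is done.

```bash
mkdir -p pics; ls
python3 - <<'E'
from workcell import bot,cams
import cv2,numpy as np
for n in("top","side"):
    f=cams.grab_frame(n);cv2.imwrite(f"pics/{n}0.png",f["color"][:,:,::-1]);np.savez(f"pics/{n}0.npz",**f)
    print(n,f["intrinsics"],f["rvec"],f["tvec"])
s=bot.observe();print(s)
E
```

```text
pics
top [[437.70846777   0.         316.52197415]
 [  0.         437.70846777 202.23027338]
 [  0.           0.           1.        ]] [ 2.13028842 -2.1023602   0.21077612] [-0.01464978  0.53216991  1.10061527]
side [[486.20170466   0.         318.58945665]
 [  0.         486.20170466 204.42645069]
 [  0.           0.           1.        ]] [ 0.16839782 -2.78357315  1.30160441] [0.53455222 0.06752319 1.18027028]
{'time': 0.1, 'joint_positions': array([-1.22609429e+00,  8.79287159e-02,  1.37215809e+00, -1.11690421e-05,
        1.68361795e+00, -1.03118155e-01]), 'dq': array([ 0.00127062, -0.00114399, -0.00370528, -0.00102246, -0.00160013,
        0.00060998]), 'effort': array([ 2.72911122e-03, -3.53014004e+01, -3.14218605e+01, -1.61145554e-04,
        7.93306710e-03,  4.82958697e-06]), 'tool_pos': array([ 0.23798105, -0.49534642,  0.23820226]), 'tool_rot': array([ 1.9736014 ,  0.45162645, -1.97413893]), 'wrist_force': array([-0.06111161,  0.28727068,  0.10142552]), 'moment': array([-0.01760892, -0.05990564,  0.02204185]), 'grip_width': 0.08546846262036674}
```

View pics/top0.png

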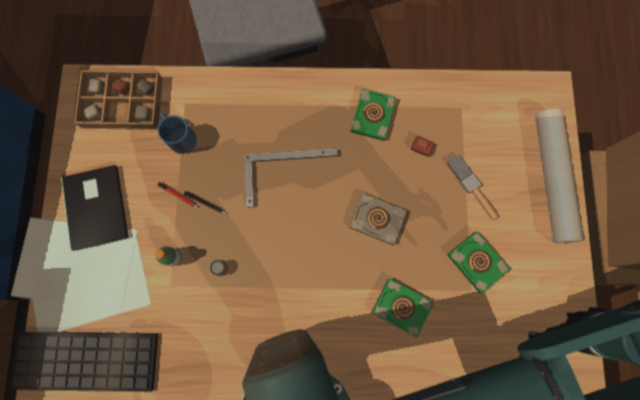

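View pics/side0.png

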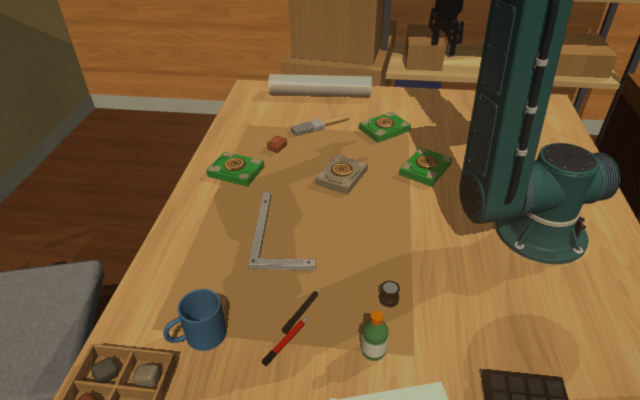

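The top view shows four slab-shaped items: grey at (378,218), and green at (374,114), (480,261) and (403,307). Only the grey one fits "grey stone slab with brown ammonite". The stop's inside corner is near (256,160). I'll confirm in an enlarged crop and measure.

```bash
cat > h.py <<'E'
import cv2,numpy as np
from workcell import bot,cams
def ray(f,px,z):
    R,_=cv2.Rodrigues(f["rvec"]);u=cv2.undistortPoints(np.array(px,float).reshape(-1,1,2),f["intrinsics"],None).reshape(-1,2)
    d=np.c_[u,np.ones(len(u))]@R;c=-R.T@np.ravel(f["tvec"])
    return (c+d*((z-c[2])/d[:,2])[:,None])[:,:2]
def proj(f,p):
    return cv2.projectPoints(np.array(p,float).reshape(-1,1,3),f["rvec"],f["tvec"],f["intrinsics"],None)[0].reshape(-1,2)
def grey(f,box,smax=75,vmin=60):
    x0,y0,x1,y1=box;h=cv2.cvtColor(f["color"],cv2.COLOR_RGB2HSV)
    m=np.zeros(h.shape[:2],np.uint8);m[y0:y1,x0:x1]=((h[...,1]<smax)&(h[...,2]>vmin))[y0:y1,x0:x1]*255
    m=cv2.morphologyEx(m,cv2.MORPH_CLOSE,np.ones((3,3)))
    c=max(cv2.findContours(m,cv2.RETR_EXTERNAL,cv2.CHAIN_APPROX_NONE)[0],key=cv2.contourArea)
    return c,m
E
python3 - <<'E'
from h import *
f=dict(np.load("pics/top0.npz"))
c,m=grey(f,(335,180,425,255));s,m2=grey(f,(235,140,350,215))
h=cv2.cvtColor(f["color"],cv2.COLOR_RGB2HSV)
print(h[205,365],h[153,300],h[250,300],h[180,300], cv2.contourArea(c),cv2.contourArea(s))
P=ray(f,c,.024).astype(np.float32)
r=cv2.minAreaRect(P*1000);print("slab",r,cv2.boxPoints(r).round(1).tolist())
S=ray(f,s,.016).astype(np.float32)*1000
a=cv2.approxPolyDP(s,3,True)[:,0];print("stop",a.tolist(),ray(f,a,.016).round(4).tolist())
v=f["color"][130:280,225:445,::-1].copy();v=cv2.resize(v,None,fx=3.5,fy=3.5,interpolation=cv2.INTER_CUBIC)
for k in (c,s): cv2.polylines(v,[((k-[225,130]+.5)*3.5).astype(np.int32)],True,(0,0,255),1)
cv2.imwrite("pics/crop1.png",v)
E
```

```text
[ 16  76 121] [ 15  45 135] [ 14 126 162] [ 15 128 141] 1.0 894.0
slab ((523.9284057617188, -231.52882385253906), (2.695617914199829, 2.8456788063049316), 88.61690521240234) [[522.5, -232.8000030517578], [525.2999877929688, -232.89999389648438], [525.4000244140625, -230.1999969482422], [522.5, -230.10000610351562]]
stop [[336, 149], [245, 155], [246, 205], [253, 206], [253, 161], [336, 155]] [[0.6921, -0.0599], [0.6713, 0.1932], [0.5296, 0.1841], [0.5271, 0.1649], [0.6542, 0.1702], [0.6746, -0.06]]
```

View pics/crop1.png

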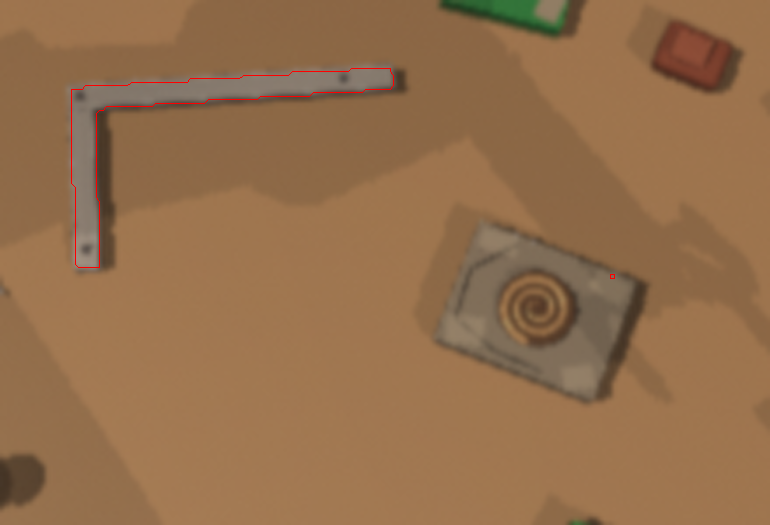

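The crop confirms the grey slab with the brown ammonite, with its top-face corners at about (364,192), (409,210), (395,245) and (350,228). I'll loosen the slab mask and fit lines to the stop.

```bash
cat >> h.py <<'E'
def slab(f,box,smax=100,vmin=80):
    c,_=grey(f,box,smax,vmin);h=cv2.convexHull(c)
    r=cv2.minAreaRect((ray(f,h+0.0,.024)*1000).astype(np.float32));return c,r
E
python3 - <<'E'
from h import *
f=dict(np.load("pics/top0.npz"))
for sm in (90,100,108):
    c,r=slab(f,(335,180,425,255),sm);print(sm,cv2.contourArea(c),r)
print("hand",ray(f,(np.array([[487,218],[643,280],[594,402],[437,342]])/3.5+[225,130]-.5),.024).round(4).tolist())
_,m=grey(f,(235,140,350,215),85,60)
# arms: centre lines from mask pixel coordinates (world, top plane)
y,x=np.nonzero(m)
W=ray(f,np.c_[x,y],.016)
for n,sel in(("long",(x>260)&(x<335)),("short",(y>167)&(y<203))):
    q=W[sel].astype(np.float32);vx,vy,a,b=cv2.fitLine(q,cv2.DIST_L2,0,.01,.01).ravel()
    d=(q-[a,b])@np.array([-vy,vx]);print(n,np.degrees(np.arctan2(vy,vx)),a,b,"halfwidth",np.sqrt(3*d.var()),vx,vy)
g=dict(np.load("pics/side0.npz"))
a=np.array([[259,262],[314,262],[263,195],[269,195]]);print("side stop pts",ray(g,a,.016).round(3).tolist())
E
```

```text
90 1682.0 ((497.3388671875, -172.84706115722656), (128.78704833984375, 100.9992446899414), 68.66212463378906)
100 1750.5 ((497.2135009765625, -173.06536865234375), (131.25054931640625, 102.92852020263672), 68.6657485961914)
108 1790.0 ((496.7964782714844, -172.75860595703125), (132.45086669921875, 103.93120574951172), 68.66938781738281)
hand [[0.5689, -0.1352], [0.5215, -0.255], [0.4269, -0.2151], [0.4712, -0.0962]]
long -85.241 0.67532676 0.04750728 halfwidth 0.01122556 0.08296475 -0.99655247
short 5.083039 0.5857206 0.17828824 halfwidth 0.0108858105 0.99606735 0.08859944
side stop pts [[0.65, 0.19], [0.527, 0.176], [0.692, -0.048], [0.676, -0.049]]
```

```bash
cat >> h.py <<'E'
XS=np.array([.9964,.0846]);YS=np.array([-.0846,.9964]);SY=np.radians(4.85);COR=np.array([.6545,.1741])
def jaw():
    s=bot.observe();R,_=cv2.Rodrigues(s["tool_rot"]);return s,np.degrees(np.arctan2(R[1,1],R[0,1])),R
E
python3 - <<'E'
from h import *
s,j,R=jaw();print(j,R.round(3).tolist())
t=np.array([.4623,-.2623]);print("shift",t-s["tool_pos"][:2],"turn deg to -21.33:",-21.33-j,"to 158.67",158.67-j)
g=dict(np.load("pics/side0.npz"));f=dict(np.load("pics/top0.npz"))
print(ray(f,[[423,146],[470,185],[480,261],[403,307],[374,114]],.02).round(3).tolist())
E
```

```text
-64.34185222503677 [[-0.001, 0.433, -0.901], [0.002, -0.901, -0.433], [-1.0, -0.002, -0.0]]
shift [0.22431895 0.23304642] turn deg to -21.33: 43.011852225036776 to 158.67 223.01185222503676
[[0.703, -0.302], [0.593, -0.427], [0.386, -0.442], [0.265, -0.235], [0.796, -0.167]]
```

```bash
python3 -m handwheel '0 0 .2 .06 .06 -.03 .06;0 0 .75 .224 .233 -.1 .06;0 0 .75 .224 .233 -.1 .06;0 0 .75 .224 .233 -.1 .06;0 0 .75 .224 .233 -.1 .06;0 0 .75 .224 .233 -.1 .06;0 0 .75 .224 .233 -.1 .06;0 0 .75 .224 .233 -.1 .06;0 0 .75 .224 .233 -.1 .06;0 0 .75 .224 .233 -.1 .06;0 0 .75 .224 .233 -.1 .06;0 0 .75 .224 .233 -.1 .06'
python3 -m handwheel '0 0 0 0 0 -.04 .06;0 0 0 0 0 -.08 .06;0 0 0 0 0 -.11 .06;0 0 0 0 0 -.125 .06;0 0 0 0 0 -.125 .06;0 0 0 0 0 -.125 .06'
python3 - <<'E'
from h import *
s,j,R=jaw();print(j,s["tool_pos"],s["joint_positions"].round(2))
v=[]
for n,b in(("top",(300,130,500,280)),("side",(240,80,460,245))):
    f=cams.grab_frame(n);x0,y0,x1,y1=b;v.append(cv2.resize(f["color"][y0:y1,x0:x1,::-1],(390,290),interpolation=cv2.INTER_CUBIC))
cv2.imwrite("pics/c2.png",np.hstack(v))
E
```

```text
time: 1.1
tool_pos: [0.4616, -0.2639, 0.1397]
tool_rot: [1.479, 1.007, -1.48]
wrist_force: [0.5, -0.1, -0.5]
grip_width: 0.0603
time: 1.6
tool_pos: [0.4612, -0.264, 0.0143]
tool_rot: [1.48, 1.008, -1.481]
wrist_force: [-0.2, -0.1, -0.3]
grip_width: 0.0602
-21.510661876944393 [ 0.46116594 -0.26397457  0.0142758 ] [-0.63  0.2   1.71 -0.    1.23 -0.25]
```

View pics/c2.png

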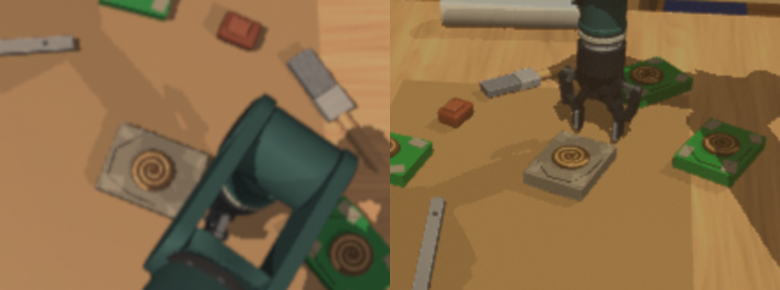

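The fingers stand square behind the slab's right-hand short side, which sits at about (200,185) in the crop's left half. I'll compute the arc.

Run:
```python
from h import *
C0=np.array([.4972,-.1729]);t0=np.radians(68.6);T=np.radians(94.85)-t0;S=.268;L=.079
def pose(s):
    th=t0+T*s/S;r=S/T
    C=C0+r*np.array([np.sin(th)-np.sin(t0),-np.cos(th)+np.cos(t0)])
    return np.r_[th-t0,C-L*np.array([np.cos(th),np.sin(th)])]
print("approach",pose(0)[1:]-[.4612,-.264])
for a in (0,.09,.18):
    p0=pose(a);print([ (pose(a+d)-p0).round(4).tolist() for d in np.linspace(.015,.09,6) if a+d<=.2701])
```

```text
approach [0.00717473 0.01754659]
[[0.0256, 0.0072, 0.0133], [0.0513, 0.014, 0.0268], [0.0769, 0.0205, 0.0405], [0.1026, 0.0267, 0.0543], [0.1282, 0.0325, 0.0683], [0.1539, 0.0379, 0.0824]]
[[0.0256, 0.0051, 0.0143], [0.0513, 0.0098, 0.0287], [0.0769, 0.0141, 0.0432], [0.1026, 0.018, 0.0578], [0.1282, 0.0216, 0.0725], [0.1539, 0.0248, 0.0873]]
[[0.0256, 0.0028, 0.0149], [0.0513, 0.0053, 0.0298], [0.0769, 0.0073, 0.0448], [0.1026, 0.009, 0.0598], [0.1282, 0.0102, 0.0749], [0.1539, 0.0111, 0.09]]
```

```bash
python3 -m handwheel '0 0 0 .002 .0045 0 .06;0 0 0 .004 .009 0 .06;0 0 0 .0055 .0135 0 .06;0 0 0 .007 .0175 0 .06;0 0 0 .007 .0175 0 .06'
python3 -m handwheel '0 0 .0128 .0036 .0066 0 .06;0 0 .0256 .0072 .0133 0 .06;0 0 .0384 .0106 .02 0 .06;0 0 .0513 .014 .0268 0 .06;0 0 .0641 .0173 .0337 0 .06;0 0 .0769 .0205 .0405 0 .06;0 0 .0897 .0236 .0474 0 .06;0 0 .1026 .0267 .0543 0 .06;0 0 .1154 .0296 .0613 0 .06;0 0 .1282 .0325 .0683 0 .06;0 0 .141 .0352 .0753 0 .06;0 0 .1539 .0379 .0824 0 .06'
python3 - <<'E'
from h import *
s,j,R=jaw();print(j,s["tool_pos"],s["wrist_force"])
f=cams.grab_frame("top");c,r=slab(f,(280,150,425,250));print(cv2.contourArea(c),r)
g=cams.grab_frame("side")
v=[cv2.resize(k["color"][y0:y1,x0:x1,::-1],(390,290),interpolation=cv2.INTER_CUBIC) for k,(x0,y0,x1,y1) in((f,(230,130,430,280)),(g,(220,120,420,270)))]
cv2.imwrite("pics/c3.png",np.hstack(v))
E
```

```text
time: 2.12
tool_pos: [0.4697, -0.2443, 0.0148]
tool_rot: [1.478, 1.009, -1.477]
wrist_force: [-0.3, -0.4, 0.3]
grip_width: 0.0599
time: 3.12
tool_pos: [0.5075, -0.1624, 0.0146]
tool_rot: [1.367, 1.097, -1.368]
wrist_force: [-1.2, -5.2, 2.4]
grip_width: 0.0604
-12.470149370663258 [ 0.507464   -0.16244954  0.01460014] [-1.18242504 -5.20171134  2.38748255]
830.0 ((503.3051452636719, -63.458580017089844), (94.29436492919922, 176.04200744628906), 74.24878692626953)
```

View pics/c3.png

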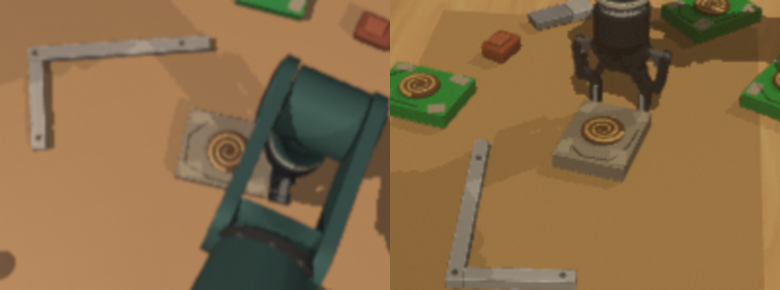

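The pictures show the slab sliding and turning with the fingers, at 5 N and with no tilt visible. I'll carry on along the arc.

```bash
python3 -m handwheel '0 0 .0128 .0026 .0071 0 .06;0 0 .0256 .0051 .0143 0 .06;0 0 .0384 .0075 .0215 0 .06;0 0 .0513 .0098 .0287 0 .06;0 0 .0641 .012 .036 0 .06;0 0 .0769 .0141 .0432 0 .06;0 0 .0897 .0161 .0505 0 .06;0 0 .1026 .018 .0578 0 .06;0 0 .1154 .0198 .0651 0 .06;0 0 .1282 .0216 .0725 0 .06;0 0 .141 .0232 .0799 0 .06;0 0 .1539 .0248 .0873 0 .06'
python3 -m handwheel '0 0 .0128 .0014 .0074 0 .06;0 0 .0256 .0028 .0149 0 .06;0 0 .0384 .0041 .0223 0 .06;0 0 .0513 .0053 .0298 0 .06;0 0 .0641 .0063 .0373 0 .06;0 0 .0769 .0073 .0448 0 .06;0 0 .0897 .0082 .0523 0 .06;0 0 .1026 .009 .0598 0 .06;0 0 .1154 .0096 .0673 0 .06'
python3 - <<'E'
from h import *
s,j,R=jaw();print(j,s["tool_pos"],s["wrist_force"])
c=s["tool_pos"][:2]+.076*np.array([-np.sin(np.radians(j)),np.cos(np.radians(j))])
print("est slab",c,"in stop",(c-COR)@XS,(c-COR)@YS)
E
```

```text
time: 4.22
tool_pos: [0.5319, -0.0748, 0.0143]
tool_rot: [1.256, 1.178, -1.256]
wrist_force: [-0.5, -4.6, 0.2]
grip_width: 0.0601
time: 4.97
tool_pos: [0.5414, -0.0075, 0.0142]
tool_rot: [1.171, 1.233, -1.171]
wrist_force: [0.3, -2.1, -0.3]
grip_width: 0.0599
2.9488905541447603 [ 0.54143674 -0.00745955  0.01424579] [ 0.25850654 -2.06928689 -0.29767602]
est slab [0.53752691 0.06843981] in stop -0.12549083816134116 -0.09538388970505182
```

```bash
python3 -m handwheel '0 0 .016 .0005 .0075 0 .06;0 0 .033 0 .015 0 .06;0 0 .033 -.0005 .02 0 .06;0 0 .033 -.0005 .02 0 .06;0 0 .033 -.0005 .02 0 .06'
python3 -m handwheel '0 0 0 .001 -.012 0 .06;0 0 0 .002 -.03 0 .06;0 0 0 .002 -.03 .03 .06;0 0 0 .002 -.03 .07 .06;0 0 -.12 0 -.05 .1 .06;0 0 -.12 -.04 -.07 .1 .06;0 0 -.24 -.08 -.1 .1 .06;0 0 -.36 -.12 -.1 .1 .06;0 0 -.48 -.16 -.1 .1 .06;0 0 -.6 -.19 -.1 .1 .06;0 0 -.72 -.19 -.1 .1 .06;0 0 -.72 -.19 -.1 .1 .06'
python3 - <<'E'
from h import *
s,j,R=jaw();print(j,s["tool_pos"],s["wrist_force"],s["joint_positions"].round(2))
f=cams.grab_frame("top");np.savez("pics/t4.npz",**f)
for b in ((257,163,345,260),):
    for sm in (90,100): 
        c,r=slab(f,b,sm);print(cv2.contourArea(c),r); p=np.array(r[0])/1000-COR;print("in stop",p@XS,p@YS)
v=cv2.resize(f["color"][130:280,220:420,::-1],None,fx=3,fy=3,interpolation=cv2.INTER_CUBIC)
cv2.polylines(v,[((c-[220,130]+.5)*3).astype(np.int32)],True,(0,0,255),1)
cv2.imwrite("pics/c4.png",v)
E
```

```text
time: 5.38
tool_pos: [0.5407, 0.0129, 0.0143]
tool_rot: [1.148, 1.249, -1.147]
wrist_force: [0.9, -0.4, 0.8]
grip_width: 0.0598
time: 6.38
tool_pos: [0.3492, -0.0887, 0.1142]
tool_rot: [1.665, 0.834, -1.663]
wrist_force: [-0.2, -0.2, 0.6]
grip_width: 0.0601
-36.73633822676174 [ 0.34919296 -0.08867677  0.11420877] [-0.18503074 -0.21851093  0.55593211] [-0.41 -0.3   1.97  0.    1.47  0.23]
1616.0 ((533.1378173828125, 88.36653137207031), (98.79969024658203, 128.7696533203125), 4.686347007751465)
in stop -0.12817833020568842 -0.07515758749145508
1675.0 ((532.9095458984375, 87.68321228027344), (100.60214233398438, 131.01905822753906), 4.560349941253662)
in stop -0.12846358870788568 -0.07581913486694336
```

View pics/c4.png

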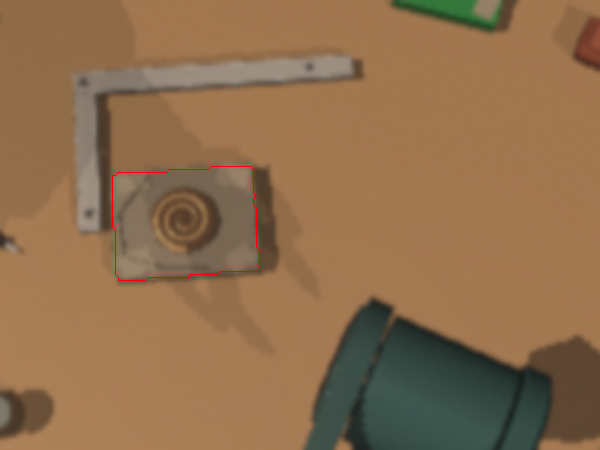

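The slab is parallel to the stop (4.6° against 4.85°). In the stop frame it sits at (-128, -76) mm, free of both arms. Next I'll push +x from its lower long side.

```bash
python3 -m handwheel '0 0 -.12 .01 .03 0 .06;0 0 -.24 .03 .06 0 .06;0 0 -.36 .05 .09 0 .06;0 0 -.48 .07 .12 0 .06;0 0 -.6 .09 .15 0 .06;0 0 -.72 .1035 .17 0 .06;0 0 -.845 .1035 .17 0 .06;0 0 -.845 .1035 .17 -.03 .06;0 0 -.845 .1035 .17 -.07 .06;0 0 -.845 .1035 .17 -.1 .06;0 0 -.845 .1035 .17 -.1 .06;0 0 -.845 .1035 .17 -.1 .06'
python3 - <<'E'
from h import *
s,j,R=jaw();p=s["tool_pos"][:2]-COR;print(j,s["tool_pos"],"stop",p@XS,p@YS,s["joint_positions"].round(2))
E
```

```text
time: 7.43
tool_pos: [0.4539, 0.0818, 0.0128]
tool_rot: [2.17, 0.099, -2.18]
wrist_force: [-0.2, -0.7, -0.2]
grip_width: 0.0599
-84.77251004067513 [0.45386681 0.08182279 0.01282354] stop -0.2077175623671386 -0.07497144528441615 [0.06 0.06 1.87 0.   1.21 1.53]
```

```bash
python3 -m handwheel '0 0 -.006 .008 .0007 0 .06;0 0 -.006 .016 .0014 0 .06;0 0 -.006 .024 .002 0 .06;0 0 -.006 .032 .0027 0 .06;0 0 -.006 .04 .0034 0 .06;0 0 -.006 .048 .0041 0 .06;0 0 -.006 .056 .0048 0 .06;0 0 -.006 .064 .0054 0 .06;0 0 -.006 .072 .0061 0 .06;0 0 -.006 .08 .0068 0 .06;0 0 -.006 .087 .0074 0 .06;0 0 -.006 .092 .0078 0 .06'
python3 - <<'E'
from h import *
s,j,R=jaw();p=s["tool_pos"][:2]-COR;print(j,s["tool_pos"],"stop",p@XS,p@YS)
E
```

```text
time: 8.43
tool_pos: [0.5472, 0.0895, 0.0165]
tool_rot: [2.178, 0.091, -2.18]
wrist_force: [-8.3, -1.1, 5.7]
grip_width: 0.0601
-85.21524659702229 [0.54716686 0.08954073 0.01645738] stop -0.11410045742807043 -0.0751744696725688
```

```bash
python3 -m handwheel '0 0 0 -.01 -.001 0 .06;0 0 0 -.03 -.003 0 .06;0 0 0 -.03 -.003 .035 .06;0 0 0 -.03 -.003 .07 .06;0 0 .12 -.03 -.01 .1 .06;0 0 .24 -.02 -.03 .1 .06;0 0 .36 -.01 -.05 .1 .06;0 0 .48 .01 -.07 .1 .06;0 0 .6 .03 -.09 .1 .06;0 0 .72 .05 -.0915 .1 .06;0 0 .84 .062 -.0915 .1 .06;0 0 .96 .062 -.0915 .1 .06'
python3 -m handwheel '0 0 .12 0 0 0 .06;0 0 .24 0 0 0 .06;0 0 .36 0 0 0 .06;0 0 .48 0 0 0 .06;0 0 .612 0 0 0 .06;0 0 .612 0 0 0 .06'
python3 - <<'E'
from h import *
s,j,R=jaw();p=s["tool_pos"][:2]-COR;print(j,s["tool_pos"],"stop",p@XS,p@YS,s["joint_positions"].round(2))
for n in("top","side"):
    f=cams.grab_frame(n);cv2.imwrite(f"pics/{n}5.png",f["color"][:,:,::-1])
E
```

```text
time: 9.43
tool_pos: [0.6126, -0.0032, 0.1166]
tool_rot: [1.587, 0.911, -1.577]
wrist_force: [-0.6, -0.1, -0.7]
grip_width: 0.0599
time: 9.93
tool_pos: [0.6104, -0.0023, 0.1166]
tool_rot: [1.147, 1.245, -1.142]
wrist_force: [-0.4, 0.8, 0.0]
grip_width: 0.0603
4.9687615517523485 [ 0.61040175 -0.00225846  0.11663114] stop -0.05885941881380138 -0.17199285631577566 [-0.1   0.27  1.4   0.    1.46 -0.18]
```

View pics/side5.png

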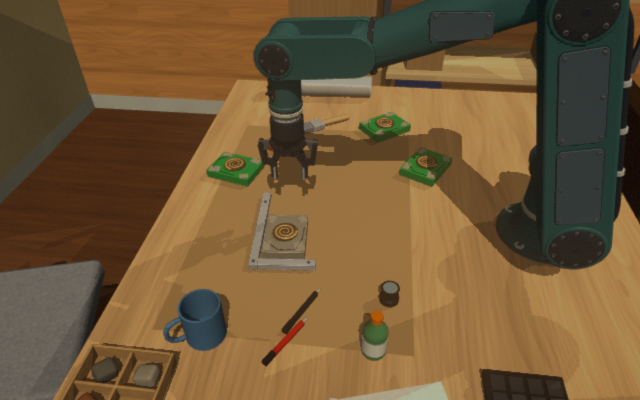

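The side view shows the slab parallel in the corner, its centre at about (285,235), with small gaps to both arms. The hand is above its -y side. I'll lower it and push +y, creeping at the end.

```bash
python3 -m handwheel '0 0 0 0 0 -.04 .06;0 0 0 0 0 -.075 .06;0 0 0 0 0 -.102 .06;0 0 0 0 0 -.102 .06;0 0 0 -.0007 .008 -.102 .06;0 0 0 -.0014 .016 -.102 .06;0 0 0 -.002 .022 -.102 .06;0 0 0 -.0022 .026 -.102 .06;0 0 0 -.0024 .029 -.102 .06;0 0 0 -.0024 .029 -.102 .06'
python3 -m handwheel '0 0 0 -.0001 .001 0 .06;0 0 0 -.0002 .002 0 .06;0 0 0 -.0002 .002 0 .06'
python3 - <<'E'
from h import *
s,j,R=jaw();p=s["tool_pos"][:2]-COR;print(j,"stop",p@XS,p@YS)
E
```

```text
time: 10.87
tool_pos: [0.6083, 0.0266, 0.0155]
tool_rot: [1.148, 1.242, -1.143]
wrist_force: [0.0, -5.3, 4.1]
grip_width: 0.0601
time: 11.12
tool_pos: [0.6081, 0.0272, 0.0154]
tool_rot: [1.147, 1.24, -1.145]
wrist_force: [0.9, -6.2, 5.1]
grip_width: 0.0598
4.796960705010986 stop -0.05863927998014043 -0.14242652368993614
```

```bash
for i in 1; do python3 -m handwheel '0 0 0 -.0001 .001 0 .06;0 0 0 -.0001 .001 0 .06;0 0 0 -.0002 .002 0 .06;0 0 0 -.0002 .002 0 .06'; done
```

```text
time: 11.45
tool_pos: [0.6079, 0.029, 0.0154]
tool_rot: [1.147, 1.24, -1.145]
wrist_force: [0.7, -6.9, 5.7]
grip_width: 0.0599
```

```bash
python3 -m handwheel '0 0 0 -.0001 .001 0 .06;0 0 0 -.0002 .002 0 .06;0 0 0 -.0002 .002 0 .06'
```

```text
time: 11.7
tool_pos: [0.6078, 0.031, 0.0154]
tool_rot: [1.148, 1.24, -1.145]
wrist_force: [0.8, -5.6, 5.8]
grip_width: 0.0596
```

```bash
python3 -m handwheel '0 0 0 -.0001 .001 0 .06;0 0 0 -.0002 .002 0 .06;0 0 0 -.0002 .002 0 .06'
```

```text
time: 11.95
tool_pos: [0.6077, 0.0311, 0.0154]
tool_rot: [1.145, 1.237, -1.147]
wrist_force: [0.6, -11.9, 5.2]
grip_width: 0.06
```

```bash
python3 -m handwheel '0 0 0 -.0001 .001 0 .06;0 0 0 -.0002 .002 0 .06;0 0 0 -.0002 .002 0 .06'
```

```text
time: 12.2
tool_pos: [0.6078, 0.0312, 0.0155]
tool_rot: [1.143, 1.235, -1.148]
wrist_force: [1.3, -16.7, 5.5]
grip_width: 0.0601
```

Contact with the short arm: the TCP stalled and the force rose to 17 N. I'll retreat and make the final x push.

```bash
python3 -m handwheel '0 0 0 .001 -.015 0 .06;0 0 0 .002 -.034 0 .06;0 0 0 .002 -.034 .035 .06;0 0 0 .002 -.034 .07 .06;0 0 -.12 0 -.03 .1 .06;0 0 -.24 -.02 -.02 .1 .06;0 0 -.36 -.04 0 .1 .06;0 0 -.48 -.06 .02 .1 .06;0 0 -.6 -.082 .04 .1 .06;0 0 -.72 -.082 .063 .1 .06;0 0 -.84 -.082 .063 .1 .06;0 0 -.96 -.082 .063 .1 .06'
python3 -m handwheel '0 0 -.12 0 0 0 .06;0 0 -.24 0 0 0 .06;0 0 -.36 0 0 0 .06;0 0 -.48 0 0 0 .06;0 0 -.608 0 0 0 .06;0 0 -.608 0 0 0 .06'
python3 - <<'E'
from h import *
s,j,R=jaw();p=s["tool_pos"][:2]-COR;print(j,s["tool_pos"],"stop",p@XS,p@YS)
f=cams.grab_frame("top");np.savez("pics/t6.npz",**f);h=f["color"][130:280,220:420,::-1]
cv2.imwrite("pics/c6.png",cv2.resize(h,None,fx=3,fy=3,interpolation=cv2.INTER_CUBIC))
E
```

```text
time: 13.2
tool_pos: [0.5221, 0.1022, 0.1126]
tool_rot: [1.822, 0.658, -1.821]
wrist_force: [0.0, -0.6, 0.2]
grip_width: 0.0601
time: 13.7
tool_pos: [0.5227, 0.1008, 0.1125]
tool_rot: [2.178, 0.095, -2.179]
wrist_force: [-0.9, -0.1, 1.0]
grip_width: 0.0601
-85.11760118867082 [0.52268966 0.10075997 0.11247904] stop -0.13754039094828843 -0.06192485015530511
```

View pics/c6.png

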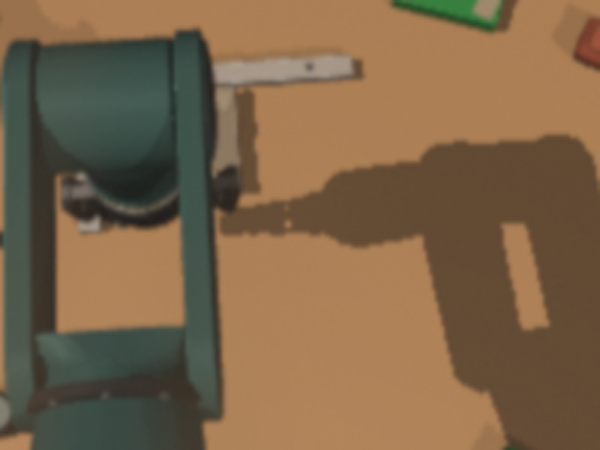

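The arm hides the slab here, but the hand is placed 20 mm off its -x side and clear of the short arm. I'll lower it and creep in.

```bash
python3 -m handwheel '0 0 0 0 0 -.04 .06;0 0 0 0 0 -.075 .06;0 0 0 0 0 -.098 .06;0 0 0 0 0 -.098 .06;0 0 0 .008 .0007 -.098 .06;0 0 0 .016 .0014 -.098 .06;0 0 0 .022 .0019 -.098 .06;0 0 0 .0245 .0021 -.098 .06;0 0 0 .0245 .0021 -.098 .06'
python3 -m handwheel '0 0 0 .001 .0001 0 .06;0 0 0 .002 .0002 0 .06;0 0 0 .002 .0002 0 .06'
python3 -m handwheel '0 0 0 .001 .0001 0 .06;0 0 0 .002 .0002 0 .06;0 0 0 .002 .0002 0 .06'
```

```text
time: 14.5
tool_pos: [0.5486, 0.102, 0.0165]
tool_rot: [2.177, 0.095, -2.176]
wrist_force: [-3.1, -1.3, 2.6]
grip_width: 0.0598
time: 14.75
tool_pos: [0.5486, 0.1022, 0.0162]
tool_rot: [2.173, 0.095, -2.18]
wrist_force: [-8.5, -1.4, 6.8]
grip_width: 0.0602
time: 15.0
tool_pos: [0.5506, 0.1023, 0.0161]
tool_rot: [2.173, 0.095, -2.18]
wrist_force: [-8.5, -1.8, 7.3]
grip_width: 0.06
```

```bash
python3 -m handwheel '0 0 0 .001 .0001 0 .06;0 0 0 .002 .0002 0 .06;0 0 0 .002 .0002 0 .06'
```

```text
time: 15.25
tool_pos: [0.5514, 0.1024, 0.0161]
tool_rot: [2.17, 0.094, -2.183]
wrist_force: [-11.2, -2.0, 10.2]
grip_width: 0.06
```

```bash
python3 -m handwheel '0 0 0 .001 .0001 0 .06;0 0 0 .002 .0002 0 .06;0 0 0 .002 .0002 0 .06'
```

```text
time: 15.5
tool_pos: [0.5514, 0.1024, 0.0161]
tool_rot: [2.164, 0.094, -2.188]
wrist_force: [-16.7, -2.3, 13.7]
grip_width: 0.0601
```

```bash
python3 -m handwheel '0 0 0 .001 .0001 0 .06;0 0 0 .002 .0002 0 .06;0 0 0 .002 .0002 0 .06'
```

```text
time: 15.75
tool_pos: [0.5515, 0.1025, 0.0161]
tool_rot: [2.159, 0.094, -2.193]
wrist_force: [-22.1, -4.2, 17.4]
grip_width: 0.0599
```

The TCP has stalled with force rising, so the slab is seated on the long arm. I'll retreat, swing the arm out of view, and check.

```bash
python3 -m handwheel '0 0 0 -.01 -.001 0 .06;0 0 0 -.03 -.003 0 .06;0 0 0 -.05 -.004 0 .06;0 0 0 -.06 -.005 .03 .06;0 0 0 -.09 -.02 .07 .06;0 0 0 -.12 -.05 .1 .06;0 0 0 -.15 -.08 .1 .06;0 0 0 -.18 -.11 .1 .06;0 0 0 -.2 -.14 .1 .06;0 0 0 -.2 -.17 .1 .06;0 0 0 -.2 -.2 .1 .06;0 0 0 -.2 -.2 .1 .06'
python3 - <<'E'
from h import *
f=cams.grab_frame("top");g=cams.grab_frame("side")
h=f["color"]
c,m=grey(f,(257,158,345,260),100,80)
# sides of slab in the crop: brown seam separates; report rect from pixels
v1=cv2.resize(h[140:230,235:345,::-1],(396,324),interpolation=cv2.INTER_CUBIC)
v2=cv2.resize(g["color"][185:280,240:330,::-1],(360,324),interpolation=cv2.INTER_CUBIC)
cv2.imwrite("pics/c7.png",np.hstack([v1,v2]));np.savez("pics/t7.npz",**f);np.savez("pics/s7.npz",**g);cv2.imwrite("pics/top7.png",h[:,:,::-1])
a=dict(np.load("pics/top0.npz"))["color"]
for n,(x0,y0,x1,y1) in dict(chip=(410,133,438,158),brush=(440,150,500,220),pens=(155,178,230,218),loupe=(208,257,232,277),glue=(155,243,185,268),mug=(155,112,200,155)).items():
    print(n,np.abs(a[y0:y1,x0:x1].astype(int)-h[y0:y1,x0:x1]).mean().round(2))
E
```

```text
time: 16.75
tool_pos: [0.3586, -0.1019, 0.1169]
tool_rot: [2.184, 0.082, -2.171]
wrist_force: [-0.3, 1.5, 0.3]
grip_width: 0.0598
chip 2.31
brush 3.17
pens 3.96
loupe 7.45
glue 2.87
mug 5.2
```

View pics/c7.png

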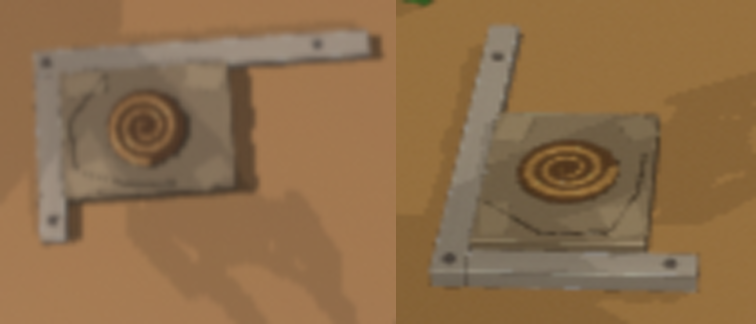

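Run:
```python
from h import *
f=dict(np.load("pics/t7.npz"));g=dict(np.load("pics/s7.npz"))
for name,k in(("top",f),("side",g)):
    K=dict(k);im=cv2.cvtColor(k["color"],cv2.COLOR_RGB2HSV)
    box=(238,143,345,212) if name=="top" else (245,190,330,275)
    for sm in (90,100):
        c,_=grey(k,box,sm,80)
        W=(ray(k,c+0.0,.024)-COR)@np.c_[XS,YS]*1000
        # free edges: bottom (x~-100), right (y~-130)
        for n,sel,ax in(("x edge",(np.abs(W[:,0]+100)<12)&(W[:,1]<-30)&(W[:,1]>-120),0),("y edge",(np.abs(W[:,1]+130)<12)&(W[:,0]<-15)&(W[:,0]>-90),1)):
            q=W[sel]
            if len(q)>5:
                p=np.polyfit(q[:,1-ax],q[:,ax],1);print(name,sm,n,len(q),"mid",q[:,ax].mean().round(1),"at nominal mid",np.polyval(p,-65 if ax==0 else -50).round(1),"slope deg",np.degrees(p[0]).round(2))
# fossil centre (ring of brown disc), z .033
for name,k,b in(("top",f,(262,160,292,190)),("side",g,(266,220,302,246))):
    h=cv2.cvtColor(k["color"],cv2.COLOR_RGB2HSV);x0,y0,x1,y1=b
    m=np.zeros(h.shape[:2],np.uint8);m[y0:y1,x0:x1]=(h[y0:y1,x0:x1,1]>120)*255
    c=cv2.convexHull(max(cv2.findContours(m,cv2.RETR_EXTERNAL,2)[0],key=cv2.contourArea))
    W=((ray(k,c+0.,.030)-COR)@np.c_[XS,YS]*1000).astype(np.float32);print(name,"fossil",cv2.minEnclosingCircle(W))
```

```text
top 90 x edge 33 mid -98.4 at nominal mid -98.5 slope deg -0.71
top 90 y edge 26 mid -127.0 at nominal mid -127.0 slope deg -0.6
top 100 x edge 33 mid -99.4 at nominal mid -99.4 slope deg 0.11
top 100 y edge 26 mid -128.4 at nominal mid -128.4 slope deg -0.74
side 100 x edge 28 mid -96.9 at nominal mid -97.2 slope deg -1.28
side 100 y edge 30 mid -123.3 at nominal mid -123.4 slope deg -2.21
top fossil ((-48.9481201171875, -63.964778900146484), 28.139875411987305)
side fossil ((-50.156700134277344, -59.61738967895508), 31.433677673339844)
```

View pics/top7.png

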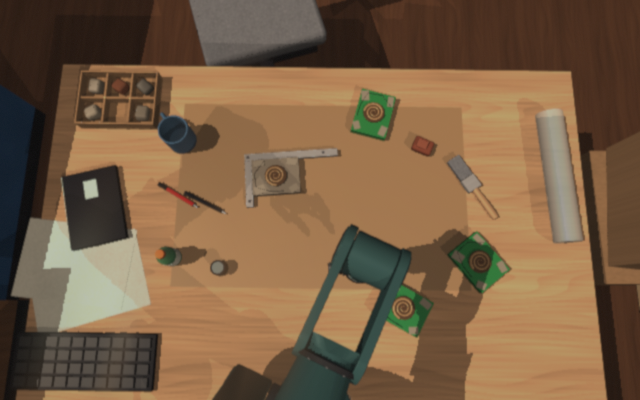

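The slab sits in the corner at (275,176). The mug (177,134), pens, loupe (218,268), glue, chip (423,146) and brush are where they began, and the hand is clear. I'll hand it in.

```bash
python3 -c "
from workcell import bot
print(bot.job_done())"
```

```text
the job is handed in; nothing more can be done
None
```

The grey ammonite slab is in the corner of the stop, touching both arms, and I handed the job in at about 17 s; no verdict was reported. I pushed it only by its edges with both fingertips: an arc along +y that squared it up, then +x, then +y onto the short arm and +x onto the long arm.

**Seating:** at each arm the hand stalled while the force rose, to 17 N at the short arm and 22 N at the long arm.

**Top camera:** the fossil's centre, which marks the slab's middle, is at about (-49, -64) mm in the stop's frame; home is (-50, -65). The slab's edges are within about 0.7° of the arms.

**Side camera:** this one disagreed. It put the centre at about (-50, -60) mm, right at the y limit, and its edge fits were off by up to 2.2° against the 2.3° allowed. A slab that far over would overlap the short arm by about 5 mm. I therefore took it as calibration and mask error, without checking further.

**Other things:** in the last top picture the other loose things look to be where they started, and the hand is clear of everything. A before/after pixel comparison was highest at the loupe and the mug. I put that down to shadows, since neither looked moved. I saw no lifting or tipping in the pictures and kept the fingers off the fossil.

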